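# Sort salvaged electrical parts into their trays

## Task

Sort the salvaged parts on the bench into the yellow trays: one lampholder in each of the two bays of the long tray, both capacitors in the round dish, and the transformer in the square tray. Every part must stand upright on the floor of its tray, the way up it is now. Leave the jar and the wrench where they are.

Things in the scene. Friction and masses are not known exactly. Their poses are not given: they have to be found in the camera images.
- lampholder_a_mid (a point): a white ceramic screw lampholder standing upright: slim round body 36 mm across on a 6 mm high foot flange 52 mm across, 58 mm high, a round brass-lined mouth on top, about 120 g. The point is its centre, 29 mm above its underside; z up through the mouth. One of two alike.
- lampholder_b_mid (a point): a white ceramic screw lampholder standing upright: slim round body 36 mm across on a 6 mm high foot flange 52 mm across, 58 mm high, a round brass-lined mouth on top, about 120 g. The point is its centre, 29 mm above its underside; z up through the mouth. One of two alike.
- capacitor_a_mid (a point): a plain grey metal can capacitor standing upright: smooth cylinder 35 mm across, 58 mm high, plus two 5 mm high brass terminal studs on its black top, about 100 g. The point is on its axis, 29 mm above its underside; z up through the terminals. One of two alike.
- capacitor_b_mid (a point): a plain grey metal can capacitor standing upright: smooth cylinder 35 mm across, 58 mm high, plus two 5 mm high brass terminal studs on its black top, about 100 g. The point is on its axis, 29 mm above its underside; z up through the terminals. One of two alike.
- transformer_mid (a point): a small mains transformer standing upright: dark steel core block 34 mm (x) by 44 mm (y) by 58 mm high with a copper winding 54 mm (x) by 30 mm (y) bulging out of both x faces, on a 3 mm foot plate 54 by 44 mm; about 400 g. Best taken across y (44 mm, the flat steel faces). The point is its centre, 29 mm above its underside; z up.
- long_tray: the long rectangular tray, 82 mm (x) by 160 mm (y) outside, parted in two by a 4 mm divider as high as the rim: two square bays 74 by 74 mm inside, centred 39 mm either side of the origin along y. Same yellow plastic as the other two; fixed to the bench; floor 4 mm thick, so things stand 4 mm above the bench; rim 12 mm above the bench (8 mm above the tray floor). Origin at the centre of its underside, on the bench top, z up. 
- square_tray: the square tray without divider, 88 by 88 mm outside, 80 by 80 mm inside, sides along x and y. Same yellow plastic as the other two; fixed to the bench; floor 4 mm thick, so things stand 4 mm above the bench; rim 12 mm above the bench (8 mm above the tray floor). Origin at the centre of its underside, on the bench top, z up. 
- round_dish: the round dish, 122 mm across outside, 114 mm inside. Same yellow plastic as the other two; fixed to the bench; floor 4 mm thick, so things stand 4 mm above the bench; rim 12 mm above the bench (8 mm above the tray floor). Origin at the centre of its underside, on the bench top, z up. 
- jar: bystander: a closed amber glass jar with a steel lid, 60 mm across, 85 mm high, standing beyond the trays. Origin at the centre of its underside.
- wrench: bystander: a steel open-ended wrench about 170 mm long lying flat beyond the trays. Origin on the bench near its middle, x along its length.
Not all that is in view belongs to the job. What is shaped like the part that bears capacitor_b_mid but blue or purple is not meant.

How it is judged:
At the end, for the whole second after the job is handed in: One lampholder in each bay of the long tray (within 14 mm of the bay centre), both capacitors in the round dish (axis within 43 mm of its centre), the transformer in the square tray (within 21 mm); each flat on the tray floor (height within 4 mm), upright within 0.1 rad, at rest (x of lampholder_a_mid in the frame of long_tray between -0.014 and 0.014 m and x of lampholder_b_mid in the frame of long_tray between -0.014 and 0.014 m and ((y of lampholder_a_mid in the frame of long_tray between 0.025 and 0.053 m and y of lampholder_b_mid in the frame of long_tray between -0.053 and -0.025 m) or (y of lampholder_a_mid in the frame of long_tray between -0.053 and -0.025 m and y of lampholder_b_mid in the frame of long_tray between 0.025 and 0.053 m)) and horizontal distance between each of capacitor_a_mid, capacitor_b_mid and round_dish below 0.043 m and x of transformer_mid in the frame of square_tray between -0.021 and 0.021 m and y of transformer_mid in the frame of square_tray between -0.021 and 0.021 m and height (world z) of lampholder_a_mid between 0.029 and 0.037 m and angle between each of lampholder_a_mid, lampholder_b_mid, capacitor_a_mid, capacitor_b_mid, transformer_mid's own z axis and vertical below 0.1 rad and linear speed of each of lampholder_a, lampholder_b, capacitor_a, capacitor_b, transformer below 0.02 m/s and angular speed of each of lampholder_a, lampholder_b, capacitor_a, capacitor_b, transformer below 0.2 rad/s and height (world z) of lampholder_b_mid between 0.029 and 0.037 m and height (world z) of capacitor_a_mid between 0.029 and 0.037 m and height (world z) of capacitor_b_mid between 0.029 and 0.037 m and height (world z) of transformer_mid between 0.029 and 0.037 m); the robot touches nothing.
It fails at once if the jar is moved more than 30 mm (distance of jar from where it was at the start of the episode above 0.03 m).
It fails at once if the wrench is moved more than 30 mm (distance of wrench from where it was at the start of the episode above 0.03 m).
It also fails if it takes over 104 s, if anything falls off the work surface, if the arm or the gripper's body presses on something with over 40 N, if the wrist force passes 120 N, or if a joint passes its speed limit or range.

## Robot

A 6-joint arm with a two-finger parallel gripper is mounted at the origin on the work surface. World frame = base frame: x ahead of the robot, y to its left, z up, the work surface at z = 0. Lengths are in m, angles in rad, forces in N, time in s.
With the tool pointing down it reaches from about 0.35 to 0.975 m from the base axis. Payload 4.9 kg.
Tool frame: the origin (TCP) lies midway between the tips of the shut fingers; the grasp point (between the pads) lies 19 mm behind it; x points along the fingers, y is the direction in which the jaws open and shut, and the axes are right-handed (so a half turn about x gives the same grasp; the last joint's range is limited). The gripper opens to 85 mm and grips with 20 to 120 N. Pads are 22 mm wide; open, the fingers measure 114 mm over their backs; the gripper's body (76 mm by 85 mm) begins 54 mm behind the grasp point. The pads swing forward as they close: fully open they stand 13 mm farther back than shut.
Start: joints at [1.012, 0.053, 1.613, -0, 1.476, -0.119], TCP at [0.266, 0.566, 0.196] pointing down, gripper open.
Joint ranges: [-3.01, 3.01], [-1.01, 2.22], [0.06, 2.58], [-1.02, 4.17], [0.09, 2.62], [-3.14, 3.14]. Speed limits (rad/s): [2.57, 2.57, 3.14, 3.14, 3.14, 3.14].

## Interface

Orientations are given as a rotation vector (axis times angle).
In Python, from station import ctrl gives the robot as it stands.
- The arm moves only by the shell command python3 -m handwheel 'ROWS' [FORCE]. ROWS is JSON, a list of rows, each a list of 3 entries, a list of its own where there are three numbers: the finger opening in m, from 0 to 0.0854, then the shift along the tool's x, y, z in m, then the turn, a rotation vector about the tool's x, y, z in degrees. In form: [[claw, [dx, dy, dz], [ax, ay, az]], ...]. A call has 1 to 10 rows; each row shifts and turns the commanded pose from where the row before left it, along the tool's axes as they then stand; what a row does not reach is not made up. A row lasts 1/12 s, in which the tool goes at most 41.7 mm and 7.16 degrees, less where a joint would pass 70% of its speed; a pose out of reach is approached as far as the arm can. A call with a gripper value outside its range is refused whole. The fingers move at their own pace and stop on an object; FORCE is the grip in N (left out, the last holds). Time passes only in rows, so rows that do not move let the fingers close. It gives the time, the measured TCP pose, the force and the opening at its end, in the units of the state.
- ctrl.get_obs(): the state, without advancing time (a new reading comes with each control period).
- ctrl.get_image(name): name is "side" or "top"; returns the picture (420x560x3 uint8, red, green, blue); there is no depth.
- ctrl.camera_params(name): a dict with "vertical_fov" (degrees; the focal length in pixels is half the picture's height over the tangent of half this angle, whatever the lens; pixels are square), "cx", "cy" (the principal point, pixels), "D" ([k1, k2, p1, p2, k3] as OpenCV has them; the pictures are not rectified), "rvec" (rotation vector, rad) and "tvec" (3), from world to camera coordinates, as OpenCV has them. Camera axes: x right, y down, z forward; pixel columns grow to the right and rows downward; lengths in m; the calibration is good to about 2 mm. A picture is of the moment at which its call begins. camera_params takes no time and is no camera call.
- ctrl.finish_job(): hands the job in, once; it reports no verdict.
Trained networks look in the newest picture that a camera, given by its name, has taken for a name from the list of things; names that differ only in an ending like _2 or _b are one class to them, and where a whole thing is asked for, a point or a joint stands for the part that bears it (a point fixed in the world has none). Each returns a list of dicts, best first, with "score" (0 to 1); they miss things now and then, are a little off and sometimes report something else, mostly with a low value. They report only what shows in the picture. A call takes as long as a camera call. They do not tell look-alikes from the thing itself.
- ctrl.look_for(thing, camera): "box" ([centre column, centre row, width, height] in pixels, round what is visible of it).
- ctrl.silhouettes(thing, camera): "mask" (420x560 bool, what is visible of it) and "box" ([centre column, centre row, width, height] in pixels, round what is visible of it).
- ctrl.tip_of(thing, camera): "centre" ([row, column] in pixels: a listed point, or the origin of a listed thing).
The state is a dict: "t": time; "q": joint angles; "dq": joint speeds; "effort": joint torques, N m; "tool_pos": TCP position; "tool_rot": TCP orientation; "contact_force": force on the tool from outside, world axes, zero at the start; "wrist_torque": the same for the moment, N m; "opening": finger opening in m.
Only numpy, scipy, OpenCV 4.12 (cv2) and the standard library are available. Lean on these libraries where they do the work, as an engineer would, in place of code of your own. Each camera call takes 0.05 s, during which the arm holds its last target.

## Working session

There is one attempt and no reset: what is moved stays moved. The work goes in short steps, Python scripts to look and compute and a shell command to move; the robot and the scene stay as the last step left them, time stands still between calls to the robot, and variables do not carry over. Pictures are saved under pics/ and viewed, and the job is handed in when it is done.

```bash
mkdir -p pics; ls; python3 - <<'E'
from station import ctrl
import cv2
o=ctrl.get_obs(); print({k:(v if isinstance(v,float) else [round(float(x),4) for x in __import__('numpy').ravel(v)]) for k,v in o.items()})
for n in("top","side"):
    cv2.imwrite(f"pics/{n}0.png",ctrl.get_image(n)[:,:,::-1]); print(ctrl.camera_params(n))
E
```

```text
pics
{'t': 0.0, 'q': [1.012, 0.0534, 1.6143, 0.0, 1.476, -0.119], 'dq': [0.0004, 0.0017, 0.0006, 0.0007, -0.0003, 0.0022], 'effort': [0.0007, -39.3671, -37.018, -0.0001, 0.0071, -0.0], 'tool_pos': [0.2658, 0.5649, 0.1949], 'tool_rot': [0.3435, 1.5438, -0.3465], 'contact_force': [-0.4662, 0.1128, 0.1931], 'wrist_torque': [-0.0256, 0.0102, 0.0359], 'opening': 0.08533757060398282}
{'vertical_fov': 45.80052858676198, 'cx': 281.940692665448, 'cy': 209.71182082661502, 'D': array([0.04758818, 0.        , 0.        , 0.        , 0.        ]), 'rvec': array([ 2.12050002, -2.15003547,  0.15405363]), 'tvec': array([0.00594577, 0.5505781 , 1.28680786])}
{'vertical_fov': 50.19055501254847, 'cx': 287.45360708176844, 'cy': 207.08029460386567, 'D': array([0.00162336, 0.        , 0.        , 0.        , 0.        ]), 'rvec': array([ 2.18012152, -0.16776849,  0.10948697]), 'tvec': array([-0.54206863,  0.07805469,  0.85235141])}
```

View pics/top0.png

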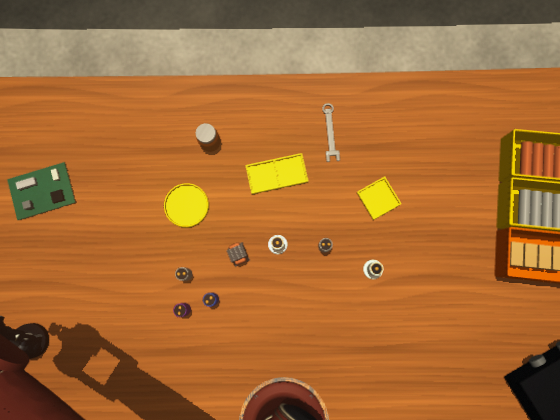

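View pics/side0.png

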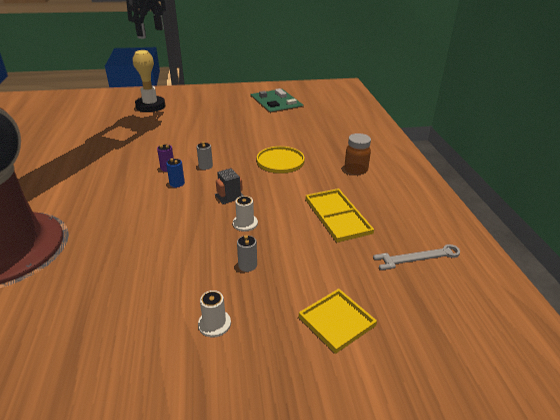

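The top picture shows:
- **Trays:** round dish (187,205), long tray (277,174), square tray (379,198).
- **Lampholders:** (278,244) and (374,269).
- **Transformer:** (237,253).
- **Can-shaped objects:** (183,274), (326,244), (211,300) and (182,310). The side view shows the first two as grey and the last two as blue and purple, so the last two are decoys.

```bash
cat > h.py <<'E'
from station import ctrl
import numpy as np, cv2
def cam(n):
    p=ctrl.camera_params(n); f=210/np.tan(np.radians(p["vertical_fov"]/2))
    K=np.array([[f,0,p["cx"]],[0,f,p["cy"]],[0,0,1]]); R=cv2.Rodrigues(p["rvec"])[0]
    return K,p["D"],R,np.array(p["tvec"]),p["rvec"]
def toplane(n,uv,z):
    K,D,R,t,_=cam(n); q=cv2.undistortPoints(np.array(uv,float).reshape(-1,1,2),K,D).reshape(-1,2)
    d=np.c_[q,np.ones(len(q))]@R; c=-R.T@t
    return (c+d*((z-c[2])/d[:,2])[:,None])[:,:2]
def proj(n,P):
    K,D,R,t,rv=cam(n); return cv2.projectPoints(np.array(P,float).reshape(-1,1,3),rv,t,K,D)[0].reshape(-1,2)
def tri(uv1,uv2):
    A=[];b=[]
    Ms=[]
    for n,uv in(("top",uv1),("side",uv2)):
        K,D,R,t,_=cam(n); q=cv2.undistortPoints(np.array(uv,float).reshape(1,1,2),K,D).reshape(2)
        M=np.c_[R,t]; A+= [q[0]*M[2]-M[0], q[1]*M[2]-M[1]]
    A=np.array(A); return np.linalg.lstsq(A[:,:3],-A[:,3],rcond=None)[0]
E
cat > m1.py <<'E'
from h import *
ctrl.get_image("top");ctrl.get_image("side")
for th in["lampholder_a_mid","capacitor_a_mid","transformer_mid","long_tray","square_tray","round_dish","jar","wrench"]:
    for n in("top","side"):
        for r in ctrl.tip_of(th,n):
            c=r["centre"]; z=.029 if "mid" in th else 0
            print(th,n,round(r["score"],2),np.round([c[1],c[0]],1),toplane(n,[c[1],c[0]],z).round(4)[0])
for th in["long_tray","square_tray","round_dish","transformer_mid"]:
    for n in("top","side"):
        for r in ctrl.silhouettes(th,n)[:1]:
            m=r["mask"].astype(np.uint8); cs=max(cv2.findContours(m,0,1)[0],key=cv2.contourArea)
            P=toplane(n,cs.reshape(-1,2),.012 if "mid" not in th else .058)*1000
            rr=cv2.minAreaRect(P.astype(np.float32)); print(th,n,round(r["score"],2),[np.round(x,1) for x in rr],np.round(r["box"]))
E
python3 m1.py
```

```text
lampholder_a_mid top 0.7 [370.8 267.4] [ 0.395  -0.2344]
lampholder_a_mid side 0.96 [214.6 310.9] [ 0.3946 -0.2424]
lampholder_a_mid side 0.7 [332.8 216.6] [ 0.637  -0.0275]
capacitor_a_mid top 0.71 [325.9 244.6] [ 0.4568 -0.1176]
capacitor_a_mid side 0.69 [247.8 254.6] [ 0.4574 -0.1182]
transformer_mid top 0.56 [241.9 252.7] [0.4383 0.1068]
transformer_mid side 0.91 [225.8 183.2] [0.4305 0.1284]
long_tray top 0.78 [274.6 172.9] [0.6617 0.0179]
long_tray side 0.59 [333.4 216.2] [0.6503 0.0118]
square_tray side 0.65 [337.5 320.8] [ 0.5874 -0.2659]
round_dish side 0.62 [277.1 160.9] [0.5658 0.2644]
jar top 0.97 [207.7 143.7] [0.7489 0.2057]
jar side 0.74 [333.6 218.5] [0.6487 0.0038]
jar side 0.63 [356.5 167.6] [0.7581 0.2042]
wrench top 0.79 [331.7 133.1] [ 0.7741 -0.1445]
wrench side 0.98 [417.6 258.1] [ 0.7758 -0.1409]
long_tray top 0.97 [array([659.2,  13.1]), array([ 84.9, 161.7]), np.float64(11.9)] [276. 173.  62.  43.]
long_tray side 0.91 [array([656.6,   5.3]), array([ 90. , 173.9]), np.float64(10.9)] [338. 217.  70.  50.]
square_tray top 0.74 [array([ 585.7, -267.5]), array([89.9, 91.8]), np.float64(28.9)] [377. 199.  42.  38.]
square_tray side 0.7 [array([ 584.2, -272.1]), array([96.7, 95.7]), np.float64(27.9)] [337. 322.  78.  64.]
round_dish top 0.62 [array([574.2, 261.7]), array([121.3, 119.6]), np.float64(89.2)] [187. 206.  47.  44.]
round_dish side 0.71 [array([572.5, 249.7]), array([133.4, 119.5]), np.float64(82.5)] [282. 162.  46.  27.]
transformer_mid top 0.89 [array([433.9, 117.7]), array([55.2, 47.2]), np.float64(21.7)] [241. 253.  19.  26.]
```

```bash
python3 - <<'E'
import cv2
a=cv2.imread("pics/top0.png")[140:330,150:420]; cv2.imwrite("pics/c1.png",cv2.resize(a,None,fx=2.9,fy=2.9,interpolation=cv2.INTER_CUBIC))
a=cv2.imread("pics/side0.png")[130:350,140:390]; cv2.imwrite("pics/c2.png",cv2.resize(a,None,fx=2.7,fy=2.7,interpolation=cv2.INTER_CUBIC))
E
```

```text
(no output)
```

View pics/c1.png

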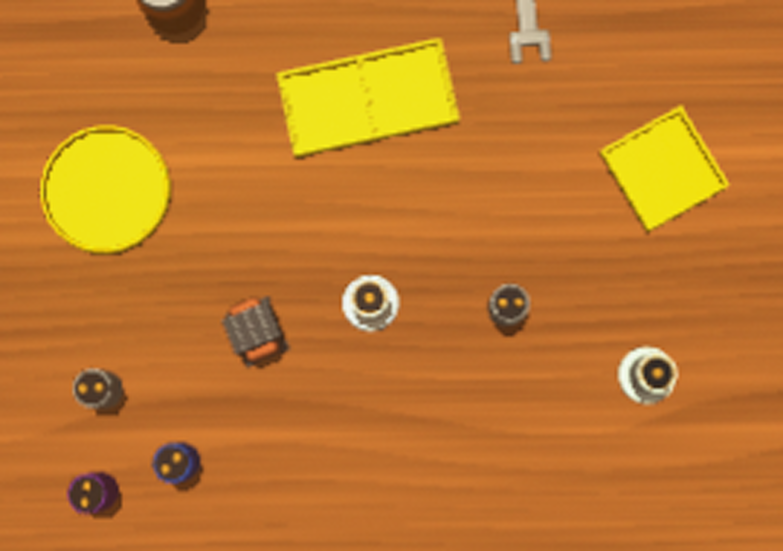

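View pics/c2.png

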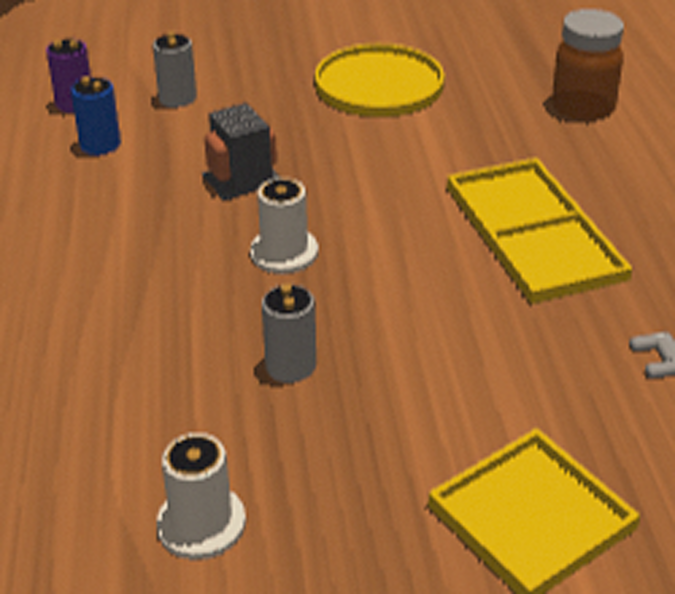

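Both crops confirm it: the cans at c1 (95,388), px (183,274), and c1 (510,303), px (326,244), are grey. The ones at c1 (176,463) and (93,494) are blue and purple and stay put. Next I refine positions by colour and by hand.

```bash
cat > m2.py <<'E'
from h import *
T=ctrl.get_image("top")
hsv=cv2.cvtColor(T,cv2.COLOR_RGB2HSV)
m=cv2.inRange(hsv,(24,150,90),(36,255,255)); m[:, 480:]=0
for c in cv2.findContours(m,0,1)[0]:
    if cv2.contourArea(c)<400: continue
    mm=np.zeros_like(m);cv2.drawContours(mm,[c],-1,1,-1)
    P=toplane("top",c.reshape(-1,2),.012)*1000
    print(cv2.boundingRect(c),[np.round(x,1) for x in cv2.minAreaRect(P.astype(np.float32))],np.round(cv2.fitEllipse(P.astype(np.float32))[0],1))
S={"capB":[(182.8,273.8,.058),],"capA":[(325.9,244.1,.058)],"lampL":[(277.2,242.4,.058),(277.9,244.5,.003)],"lampR":[(376.6,268.6,.058),(373.4,269.3,.003)],"trafo":[(237.2,253.1,.058)]}
for k,v in S.items():
    for u in v: print(k,"top",toplane("top",u[:2],u[2]).round(4)[0])
# side: crop c2 /2.7 + (140,130)
S={"capB":(173,40,.058),"capA":(289,299,.058),"lampL":(282,190,.058),"lampR":(194,454,.058),"trafo":(241,122,.058)}
for k,u in S.items(): print(k,"side",toplane("side",(140+u[0]/2.7,130+u[1]/2.7),u[2]).round(4)[0])
a=toplane("top",[(150+250/2.9,140+303/2.9),(150+263/2.9,140+354/2.9)],.03);d=a[1]-a[0];print("trafo x dir",a,np.degrees(np.arctan2(d[1],d[0])))
a=cv2.resize(T[225:285,200:420],None,fx=3.6,fy=3.6,interpolation=cv2.INTER_CUBIC);
b=cv2.resize(T[235:272,215:260],None,fx=12,fy=12,interpolation=cv2.INTER_CUBIC);cv2.imwrite("pics/tr.png",b[:,:,::-1])
E
python3 m2.py
```

```text
(164, 184, 45, 43) [array([572.8, 261.8]), array([120.9, 116.8]), np.float64(89.2)] [572.8 262.4]
(357, 177, 44, 42) [array([ 585.4, -266.1]), array([88.7, 89.6]), np.float64(28.5)] [ 585.4 -266. ]
(246, 154, 62, 40) [array([658.4,  12.7]), array([ 83.1, 160. ]), np.float64(11.5)] [658.4  12.9]
capB top [0.384  0.2572]
capA top [ 0.4557 -0.1154]
lampL top [0.4618 0.0117]
lampL top [0.4611 0.011 ]
lampR top [ 0.3906 -0.2444]
lampR top [ 0.3908 -0.2455]
trafo top [0.4354 0.1164]
capB side [0.3869 0.2639]
capA side [ 0.4574 -0.1144]
lampL side [0.4635 0.0123]
lampR side [ 0.3927 -0.2428]
trafo side [0.4391 0.1135]
trafo x dir [[0.46036749 0.1219186 ]
 [0.41342149 0.10990105]] -165.64138041145037
```

View pics/tr.png

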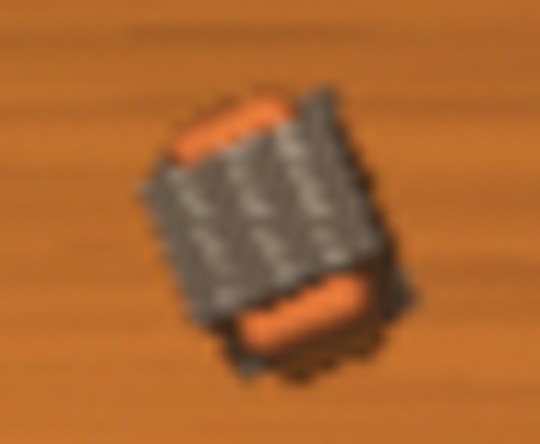

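```bash
cat > plan.py <<'E'
import sys
from h import *
from scipy.spatial.transform import Rotation as Ro
# args: x y z(mm) jawyaw(deg)
def plan(x,y,z,yaw):
    o=ctrl.get_obs(); R=Ro.from_rotvec(o["tool_rot"]).as_matrix(); p=np.array(o["tool_pos"])*1000
    cur=np.degrees(np.arctan2(R[1,1],R[0,1]))
    best=None
    best=sorted([yaw+180*k for k in range(-3,4)],key=lambda a:abs(a-cur))[0]
    Y=np.array([np.cos(np.radians(best)),np.sin(np.radians(best)),0]);X=np.array([0,0,-1.]);Rt=np.c_[X,Y,np.cross(X,Y)]
    rv=Ro.from_matrix(R.T@Rt).as_rotvec(degrees=True)
    d=np.array([x,y,z])-p
    print("t %.2f pos %s jawyaw %.1f open %.1f q6 %.2f F %s"%(o["t"],p.round(1),cur,o["opening"]*1000,o["q"][5],np.round(o["contact_force"],1)))
    print("turn",rv.round(1),"| shift before turn",(R.T@d).round(1),"| after turn",(Rt.T@d).round(1))
a=list(map(float,sys.argv[1:])); plan(*a)
E
python3 plan.py 384 257 120 90; python3 plan.py 384 257 120 30
```

```text
t 1.45 pos [266.1 565.5 196.1] jawyaw 64.8 open 85.6 q6 -0.12 F [ 0.7 -0.4 -0.1]
turn [-25.2   0.   -0. ] | shift before turn [  76.1 -229.   238. ] | after turn [  76.1 -308.5  117.9]
t 1.45 pos [266.1 565.5 196.1] jawyaw 64.8 open 85.6 q6 -0.12 F [ 0.7 -0.4 -0.1]
turn [34.8 -0.  -0. ] | shift before turn [  76.1 -229.   238. ] | after turn [ 76.1 -52.1 326.1]
```

```bash
python3 -m handwheel '[[0.07,[4,-19,20],[0,0,0]]]' 40 2>&1 | tail -3; python3 plan.py 384 257 120 65
```

```text
tool_rot: [0.344, 1.544, -0.338]
contact_force: [1.0, -1.5, 0.8]
opening: 0.0751
t 1.53 pos [279.9 530.9 191.1] jawyaw 65.1 open 75.1 q6 -0.18 F [ 1.  -1.5  0.8]
turn [ 0.1 -0.1 -0.2] | shift before turn [  70.  -204.8  210. ] | after turn [  71.1 -204.3  210.1]
```

I typed that row in mm, but the unit is metres. The per-row limit clipped it to 42 mm in the intended direction, so no harm was done. From here I write metres.

```bash
python3 -m handwheel '[[0.07,[0.008,-0.025,0.026],[0,0,0]],[0.07,[0.009,-0.025,0.026],[0,0,0]],[0.07,[0.009,-0.025,0.026],[0,0,0]],[0.07,[0.009,-0.026,0.026],[0,0,0]],[0.07,[0.009,-0.026,0.026],[0,0,0]],[0.07,[0.009,-0.026,0.026],[0,0,0]],[0.07,[0.009,-0.026,0.027],[0,0,0]],[0.07,[0.009,-0.025,0.027],[0,0,0]],[0.07,[0,0,0],[0,0,0]],[0.07,[0,0,0],[0,0,0]]]' 40 | tail -3; python3 plan.py 384 257 22 65
python3 -c "
from h import *
for n in('top','side'): cv2.imwrite(f'pics/{n}1.png',ctrl.get_image(n)[:,:,::-1])
a=cv2.imread('pics/top1.png')[200:330,120:300];b=cv2.imread('pics/side1.png')[60:200,100:300]
cv2.imwrite('pics/x1.png',np.vstack([cv2.resize(a,(400,289)),cv2.resize(b,(400,280))]))"
```

```text
tool_rot: [0.348, 1.543, -0.348]
contact_force: [-0.7, 0.0, -0.3]
opening: 0.0697
t 2.37 pos [384.5 251.6 118.7] jawyaw 64.6 open 69.7 q6 -0.71 F [-0.7  0.  -0.3]
turn [-0.4 -0.   0. ] | shift before turn [96.7  4.7 -2.7] | after turn [96.7  4.7 -2.8]
```

View pics/x1.png

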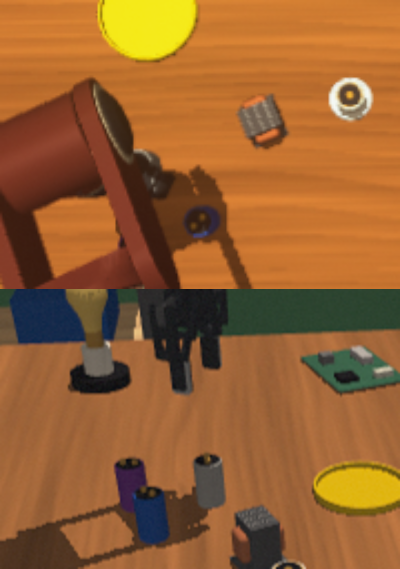

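```bash
python3 - <<'E'
from h import *
im=cv2.imread('pics/side0.png'); 
for P in [(.384,.257),(.456,-.1154),(.4615,.0115),(.391,-.245),(.436,.1165)]:
    for z in(.0,.058):
        u=proj("side",[*P,z])[0]; cv2.circle(im,tuple(int(round(x*8)) for x in u),8,(0,0,255),-1,shift=3)
cv2.imwrite('pics/s2.png',cv2.resize(im[130:340,140:330],None,fx=2.8,fy=2.8,interpolation=cv2.INTER_CUBIC))
im=cv2.imread('pics/side1.png');print(proj("side",[.3845,.2516,.1187]),proj("side",[.384,.257,.058]))
E
```

```text
[[200.71969095 123.83883931]] [[202.89686473 146.20159624]]
```

View pics/s2.png

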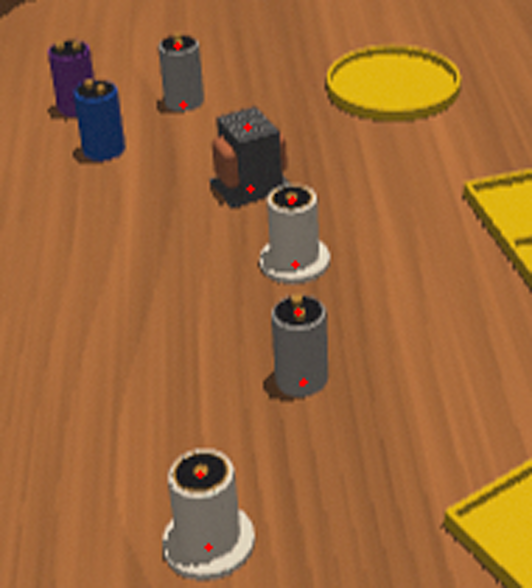

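The projected axes land on every part's axis in the side picture, so the positions agree within about 2 mm. Descending on the grey capacitor B.

```bash
python3 -m handwheel '[[0.07,[0.02,0.005,-0.003],[0,0,0]],[0.07,[0.026,0,0],[0,0,0]],[0.07,[0.026,0,0],[0,0,0]],[0.07,[0.024,0,0],[0,0,0]],[0.07,[0,0,0],[0,0,0]],[0.03,[0,0,0],[0,0,0]],[0.03,[0,0,0],[0,0,0]],[0.03,[0,0,0],[0,0,0]],[0.03,[0,0,0],[0,0,0]],[0.03,[0,0,0],[0,0,0]]]' 40 | tail -3; python3 plan.py 573 262 115 90
```

```text
tool_rot: [0.346, 1.541, -0.343]
contact_force: [0.2, -0.4, -0.6]
opening: 0.03
t 3.30 pos [384.8 259.5  24.7] jawyaw 64.8 open 30.0 q6 -0.70 F [ 0.2 -0.4 -0.6]
turn [-25.2   0.1  -0.1] | shift before turn [-89.7  82.6 169.4] | after turn [-90.3   2.5 188.2]
```

The opening is 30.0 mm, the commanded value, when it should stop on a 35 mm can. I'll look before doing anything else.

```bash
python3 -c "
from h import *
for n in('top','side'): cv2.imwrite(f'pics/{n}2.png',ctrl.get_image(n)[:,:,::-1])
a=cv2.imread('pics/top2.png')[200:330,120:300];b=cv2.imread('pics/side2.png')[100:210,120:280]
cv2.imwrite('pics/x2.png',np.hstack([cv2.resize(a,(400,289)),cv2.resize(b,(400,289),interpolation=cv2.INTER_CUBIC)]))"
```

```text
(no output)
```

View pics/x2.png

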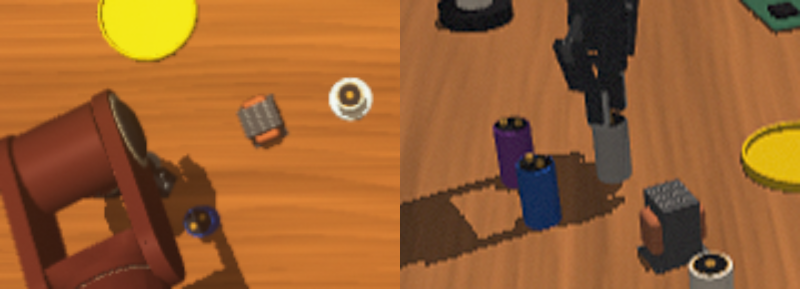

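```bash
python3 -c "
from h import *
print(proj('side',[[.3848,.2595,.0247],[.3848,.2595,.0447],[.3848,.2595,.08]]))
cv2.imwrite('pics/x3.png',cv2.resize(cv2.imread('pics/side2.png')[60:180,150:260],None,fx=5,fy=5,interpolation=cv2.INTER_CUBIC))"
```

```text
[[204.47038426 157.85517409]
 [203.72649236 150.60832942]
 [202.37421572 137.43638844]]
```

View pics/x3.png

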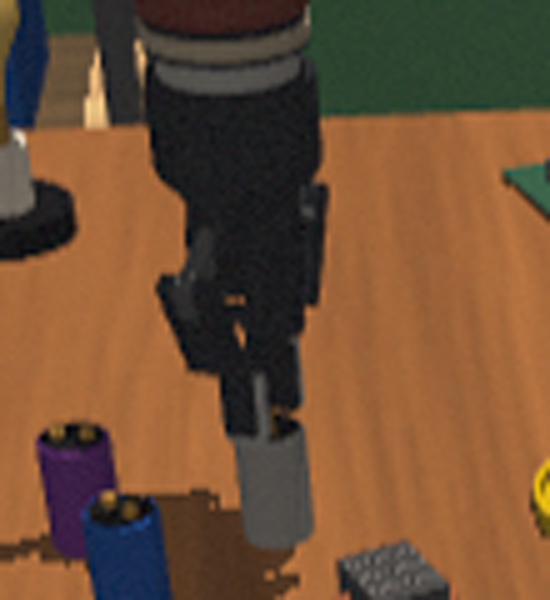

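```bash
python3 -c "
from h import *
print('start top',proj('top',[[.2658,.5649,.1949]]),'side',proj('side',[[.2658,.5649,.1949]]))
print('now top',proj('top',[[.3848,.2595,.0247],[.3848,.2595,.058]]))
a=cv2.resize(cv2.imread('pics/top2.png')[240:310,150:240],None,fx=4.4,fy=4.4,interpolation=cv2.INTER_CUBIC)
b=cv2.resize(cv2.imread('pics/side0.png')[0:70,100:190],None,fx=4.4,fy=4.4,interpolation=cv2.INTER_CUBIC)
cv2.imwrite('pics/x4.png',np.hstack([a,b]))"
```

```text
start top [[ 32.44523693 327.29056921]] side [[153.62300921  52.49523466]]
now top [[184.57300783 273.8385141 ]
 [181.92487738 273.49003967]]
```

View pics/x4.png

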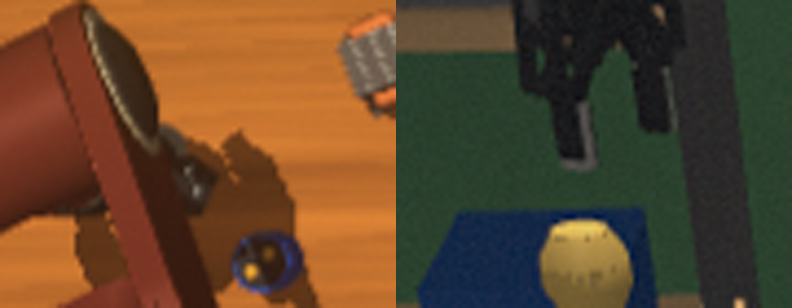

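```bash
python3 -c "
from h import *
for n in('top','side'):
    K,D,R,t,_=cam(n);print(n,-R.T@t)
a=cv2.resize(cv2.imread('pics/top0.png')[290:420,0:170],None,fx=4.5,fy=4.5,interpolation=cv2.INTER_CUBIC)
cv2.imwrite('pics/x5.png',a)"
```

```text
top [ 0.34473494 -0.01532058  1.35645463]
side [ 0.42085245 -0.7292757   0.56344833]
```

View pics/x5.png

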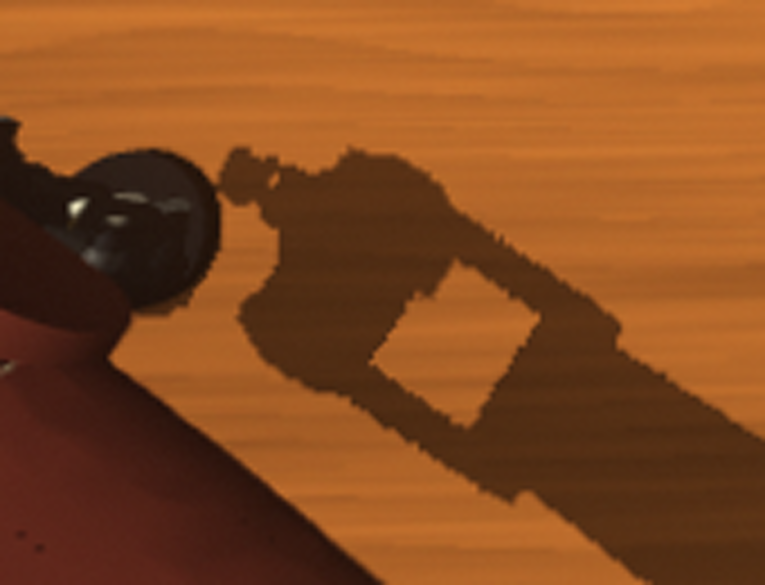

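The picture shows the fingertips level with the can's top, at about (202,147), while the reading of z = 25 mm would put them near (204,156). I need to check the tool reading against the cameras. I'll lift, shut the fingers and tilt the tool so both cameras can see the tips.

```bash
python3 -m handwheel '[[0.03,[-0.03,0,0],[0,0,0]],[0.03,[-0.04,0,0],[0,0,0]],[0.0,[-0.04,0,0],[0,0,0]],[0.0,[-0.01,0,0],[0,-7,0]],[0.0,[0,0,0],[0,-7,0]],[0.0,[0,0,0],[0,-7,0]],[0.0,[0,0,0],[0,-7,0]],[0.0,[0,0,0],[0,-7,0]],[0.0,[0,0,0],[0,-7,0]],[0.0,[0,0,0],[0,0,0]]]' 40 | tail -3; python3 -m handwheel '[[0,[0,0,0],[0,0,0]],[0,[0,0,0],[0,0,0]]]' ; python3 -c "
from h import *
o=ctrl.get_obs();p=o['tool_pos']
im={n:ctrl.get_image(n)[:,:,::-1].copy() for n in('top','side')}
o=[]
for n in im:
    u=proj(n,p)[0];print(n,u); c=(int(u[0])-45,int(u[1])-45); cv2.imwrite(f'pics/{n}3.png',im[n])
    cv2.circle(im[n],tuple(int(round(x*8)) for x in u),6,(0,0,255),-1,shift=3)
    print(c);o.append(cv2.resize(im[n][max(c[1],0):c[1]+90,c[0]:c[0]+90],(390,390),interpolation=cv2.INTER_CUBIC))
cv2.imwrite('pics/x6.png',np.hstack(o))"
```

```text
tool_rot: [0.177, 0.825, -0.411]
contact_force: [-0.9, -0.3, -1.4]
opening: 0.0002
t: 4.4
tool_pos: [0.3841, 0.2592, 0.1439]
tool_rot: [0.185, 0.825, -0.413]
contact_force: [0.7, -0.3, 0.0]
opening: 0.0001
top [174.56133431 272.80520093]
(129, 227)
side [199.47157394 112.3598402 ]
(154, 67)
```

View pics/x6.png

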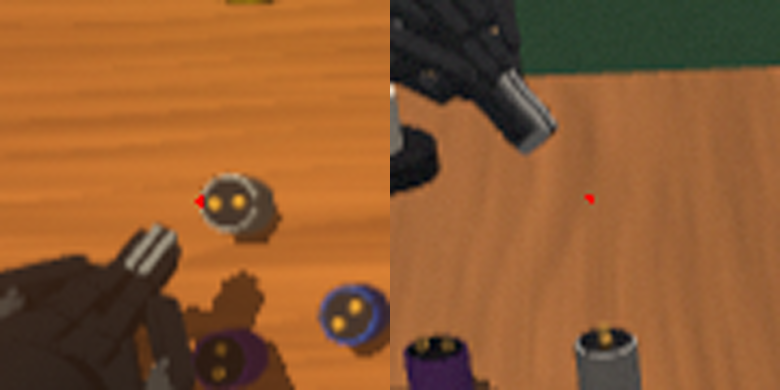

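```bash
python3 -c "
from h import *
from scipy.spatial.transform import Rotation as Ro
P=tri((167.8,280.5),(189.3,98.8));o=ctrl.get_obs();print(P,P-o['tool_pos'],Ro.from_rotvec(o['tool_rot']).as_matrix().T@(P-o['tool_pos']));print(proj('top',P),proj('side',P))"
```

```text
[0.36479379 0.26770399 0.17415195] [-0.02009861  0.0087706   0.0294475 ] [-0.03655294 -0.0005957   0.00340009]
[[167.820789   280.75556661]] [[189.55997751  98.76065027]]
```

The real shut fingertips are 36.5 mm behind the reported TCP along the tool axis, with lateral error ≤ 3 mm, and both views agree. I'll treat the reported z as about 37 mm too low, so grasps go to a reported z of about −20 mm. I'll approach in stages and watch the force.

```bash
python3 -m handwheel '[[0.07,[0,0,0],[0,7,0]],[0.07,[0,0,0],[0,7,0]],[0.07,[0,0,0],[0,7,0]],[0.07,[0,0,0],[0,7,0]],[0.07,[0,0,0],[0,7,0]],[0.07,[0,0,0],[0,7,0]],[0.07,[0,0,0],[0,0,0]]]' 40 | tail -3;python3 plan.py 384 257.5 -20 65
```

```text
tool_rot: [0.354, 1.541, -0.348]
contact_force: [1.0, -0.1, -0.6]
opening: 0.0701
t 5.08 pos [388.9 256.7 145.8] jawyaw 64.3 open 70.1 q6 -0.70 F [ 1.  -0.1 -0.6]
turn [-0.7  0.  -0.2] | shift before turn [165.8  -2.1  -4.8] | after turn [165.8  -1.4  -4.8]
```

```bash
python3 -m handwheel '[[0.07,[0.03,-0.001,-0.004],[0,0,0]],[0.07,[0.035,0,0],[0,0,0]],[0.07,[0.03,0,0],[0,0,0]],[0.07,[0.025,0,0],[0,0,0]],[0.07,[0.02,0,0],[0,0,0]],[0.07,[0.012,0,0],[0,0,0]],[0.07,[0,0,0],[0,0,0]],[0.07,[0,0,0],[0,0,0]]]' 40 | tail -3;python3 plan.py 384 257.5 -20 65
python3 -c "
from h import *
im=ctrl.get_image('side')[:,:,::-1]
cv2.imwrite('pics/x7.png',cv2.resize(im[70:190,150:270],None,fx=4,fy=4,interpolation=cv2.INTER_CUBIC))"
```

```text
tool_rot: [0.345, 1.543, -0.346]
contact_force: [-0.5, -0.2, -0.3]
opening: 0.0701
t 5.75 pos [379.7 259.4  -8.8] jawyaw 64.8 open 70.1 q6 -0.69 F [-0.5 -0.2 -0.3]
turn [-0.2  0.   0. ] | shift before turn [11.2  0.2  4.7] | after turn [11.2  0.1  4.7]
```

View pics/x7.png

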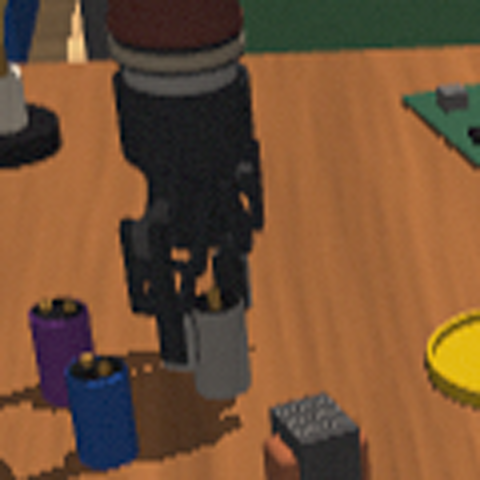

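Now the fingers straddle the can. A small shift and lower, then close.

```bash
python3 -m handwheel '[[0.07,[0.008,0,0.004],[0,0,0]],[0.07,[0,0,0],[0,0,0]],[0.02,[0,0,0],[0,0,0]],[0.02,[0,0,0],[0,0,0]],[0.02,[0,0,0],[0,0,0]],[0.02,[0,0,0],[0,0,0]],[0.02,[0,0,0],[0,0,0]],[0.02,[0,0,0],[0,0,0]]]' 40 | tail -3;python3 plan.py 573 262 100 65
```

```text
tool_rot: [0.345, 1.542, -0.344]
contact_force: [0.2, 0.2, 3.3]
opening: 0.0341
t 6.47 pos [383.8 258.3 -16.2] jawyaw 64.8 open 34.1 q6 -0.70 F [0.2 0.2 3.3]
turn [-0.2  0.1 -0.1] | shift before turn [-116.    84.   169.7] | after turn [-116.2   83.3  169.9]
```

```bash
python3 -m handwheel '[[0.02,[-0.015,0,0],[0,0,0]],[0.02,[-0.025,0,0],[0,0,0]],[0.02,[-0.025,0.005,0.011],[0,0,0]],[0.02,[0,0.009,0.02],[0,0,0]],[0.02,[0,0.012,0.027],[0,0,0]],[0.02,[0,0.012,0.027],[0,0,0]],[0.02,[0,0.012,0.027],[0,0,0]],[0.02,[0,0.012,0.027],[0,0,0]],[0.02,[0,0.012,0.027],[0,0,0]],[0.02,[0,0.01,0.025],[0,0,0]]]' 40 | tail -1; python3 -m handwheel '[[0.02,[0,0,0],[0,0,0]],[0.02,[0,0,0],[0,0,0]],[0.02,[0,0,0],[0,0,0]]]' |tail -1;python3 plan.py 593.2 252.7 -11 65
```

```text
opening: 0.0342
opening: 0.0344
t 7.55 pos [590.5 252.5  47.1] jawyaw 64.8 open 34.4 q6 -0.84 F [-0.3  0.5 -1.1]
turn [-0.2 -0.1  0.1] | shift before turn [58.1  1.4  2.5] | after turn [58.1  1.3  2.4]
```

```bash
python3 -m handwheel '[[0.02,[0.02,0.001,0.002],[0,0,0]],[0.02,[0.02,0,0],[0,0,0]],[0.02,[0.011,0,0],[0,0,0]],[0.02,[0.005,0,0],[0,0,0]],[0.02,[0,0,0],[0,0,0]],[0.02,[0,0,0],[0,0,0]]]' 40 ;python3 plan.py 593.2 252.7 -11 65
python3 -c "
from h import *
im=ctrl.get_image('side')[:,:,::-1]
cv2.imwrite('pics/x8.png',cv2.resize(im[70:190,220:360],None,fx=4,fy=4,interpolation=cv2.INTER_CUBIC))"
```

```text
t: 8.05
tool_pos: [0.5937, 0.2529, -0.0075]
tool_rot: [0.345, 1.543, -0.345]
contact_force: [1.1, -0.2, -0.9]
opening: 0.0341
t 8.05 pos [593.7 252.9  -7.5] jawyaw 64.8 open 34.1 q6 -0.84 F [ 1.1 -0.2 -0.9]
turn [-0.2  0.  -0. ] | shift before turn [ 3.5 -0.4 -0.4] | after turn [ 3.5 -0.4 -0.4]
```

View pics/x8.png

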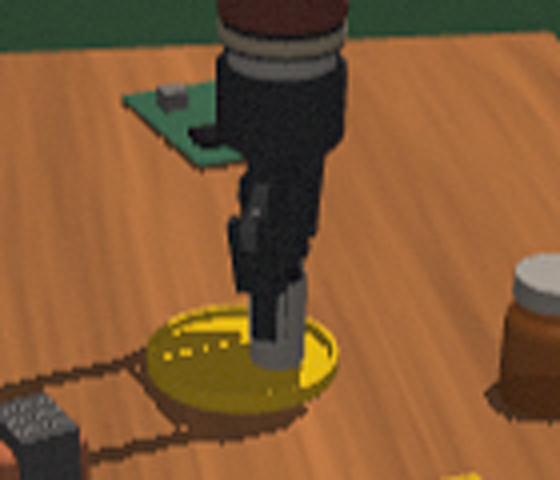

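```bash
python3 -m handwheel '[[0.02,[0.003,0,0],[0,0,0]],[0.02,[0,0,0],[0,0,0]],[0.02,[0,0,0],[0,0,0]]]' 40 ;python3 -m handwheel '[[0.045,[0,0,0],[0,0,0]],[0.06,[0,0,0],[0,0,0]],[0.07,[0,0,0],[0,0,0]],[0.07,[0,0,0],[0,0,0]],[0.07,[-0.03,0,0],[0,0,0]],[0.07,[-0.04,0,0],[0,0,0]],[0.07,[-0.04,0,0],[0,0,0]],[0.07,[0,0,0],[0,0,0]]]' ;python3 plan.py 456 -115 100 65
python3 -c "
from h import *
im=ctrl.get_image('side')[:,:,::-1]
cv2.imwrite('pics/x9.png',cv2.resize(im[70:190,220:360],None,fx=4,fy=4,interpolation=cv2.INTER_CUBIC))"
```

```text
t: 8.35
tool_pos: [0.5943, 0.2528, -0.0103]
tool_rot: [0.345, 1.542, -0.345]
contact_force: [0.2, 0.3, -0.9]
opening: 0.0342
t: 9.02
tool_pos: [0.6001, 0.2546, 0.1101]
tool_rot: [0.351, 1.529, -0.338]
contact_force: [1.8, 0.3, 1.6]
opening: 0.07
t 9.02 pos [600.1 254.6 110.1] jawyaw 64.8 open 70.0 q6 -0.84 F [1.8 0.3 1.6]
turn [-0.2  0.7 -0.6] | shift before turn [   6.  -395.9   26.9] | after turn [  10.1 -395.9   25.6]
```

View pics/x9.png

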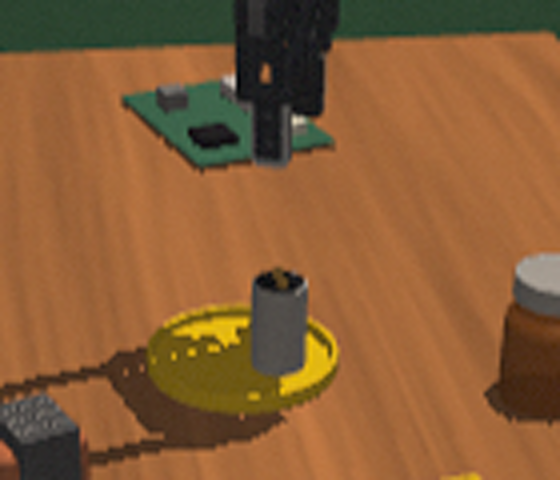

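Capacitor B is standing in the dish. Next is capacitor A, the grey one at (326,244), world (456,−115).

```bash
python3 -m handwheel '[[0.07,[0,-0.02,0.003],[0,0,0]],[0.07,[0,-0.03,0.003],[0,0,0]],[0.07,[0,-0.038,0.003],[0,0,0]],[0.07,[0,-0.038,0.003],[0,0,0]],[0.07,[0,-0.038,0.003],[0,0,0]],[0.07,[0,-0.038,0.003],[0,0,0]],[0.07,[0,-0.038,0.003],[0,0,0]],[0.07,[0,-0.038,0.003],[0,0,0]],[0.07,[0,-0.038,0.003],[0,0,0]],[0.07,[0,-0.038,0.001],[0,0,0]]]' |tail -1;python3 -m handwheel '[[0.07,[0,-0.03,0],[0,0,0]],[0.07,[0,0,0],[0,0,0]],[0.07,[0,0,0],[0,0,0]]]' |tail -1;python3 plan.py 456.5 -115 -16 65
```

```text
opening: 0.0695
opening: 0.0705
t 10.15 pos [ 454.9 -107.5   98.2] jawyaw 64.6 open 70.5 q6 -1.52 F [ 0.5  1.  -0. ]
turn [-0.4 -0.1 -0. ] | shift before turn [114.2  -6.1   4.9] | after turn [114.2  -6.1   4.7]
```

```bash
python3 -m handwheel '[[0.07,[0.02,-0.006,0.005],[0,0,0]],[0.07,[0.03,0,0],[0,0,0]],[0.07,[0.03,0,0],[0,0,0]],[0.07,[0.02,0,0],[0,0,0]],[0.07,[0.01,0,0],[0,0,0]],[0.07,[0,0,0],[0,0,0]],[0.07,[0,0,0],[0,0,0]]]' |tail -2;python3 plan.py 456.5 -115 -16 65
python3 -c "
from h import *
im=ctrl.get_image('side')[:,:,::-1]
cv2.imwrite('pics/x10.png',cv2.resize(im[150:290,170:340],None,fx=3.5,fy=3.5,interpolation=cv2.INTER_CUBIC))"
```

```text
contact_force: [0.0, -0.1, 0.8]
opening: 0.07
t 10.73 pos [ 458.  -113.5  -11. ] jawyaw 64.9 open 70.0 q6 -1.53 F [ 0.  -0.1  0.8]
turn [-0.1 -0.  -0. ] | shift before turn [ 5.  -2.  -0.7] | after turn [ 5.  -2.  -0.7]
```

View pics/x10.png

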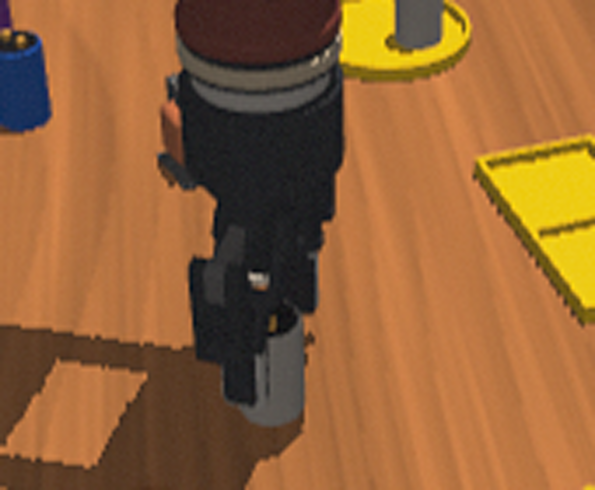

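The fingers straddle the can. Close and lift.

```bash
python3 -m handwheel '[[0.07,[0.004,-0.002,0],[0,0,0]],[0.02,[0,0,0],[0,0,0]],[0.02,[0,0,0],[0,0,0]],[0.02,[0,0,0],[0,0,0]],[0.02,[0,0,0],[0,0,0]],[0.02,[0,0,0],[0,0,0]],[0.02,[0,0,0],[0,0,0]]]' 40|tail -2;python3 plan.py 553.4 271.3 90 65
```

```text
contact_force: [-2.0, 0.3, 5.8]
opening: 0.0341
t 11.37 pos [ 457.7 -116.4  -14. ] jawyaw 64.8 open 34.1 q6 -1.54 F [-2.   0.3  5.8]
turn [-0.2  0.1  0. ] | shift before turn [-104.1  391.5  -78.3] | after turn [-104.   391.8  -77.1]
```

```bash
python3 -m handwheel '[[0.02,[-0.015,0,0],[0,0,0]],[0.02,[-0.025,0,0],[0,0,0]],[0.02,[-0.03,0,0],[0,0,0]],[0.02,[-0.03,0.012,-0.003],[0,0,0]],[0.02,[0,0.024,-0.005],[0,0,0]],[0.02,[0,0.032,-0.007],[0,0,0]],[0.02,[0,0.035,-0.007],[0,0,0]],[0.02,[0,0.035,-0.007],[0,0,0]],[0.02,[0,0.035,-0.007],[0,0,0]],[0.02,[0,0.035,-0.007],[0,0,0]]]' 40|tail -1;python3 -m handwheel '[[0.02,[0,0.035,-0.007],[0,0,0]],[0.02,[0,0.035,-0.007],[0,0,0]],[0.02,[0,0.035,-0.007],[0,0,0]],[0.02,[0,0.035,-0.006],[0,0,0]],[0.02,[0,0.025,-0.004],[0,0,0]],[0.02,[0,0.016,-0.003],[0,0,0]],[0.02,[0,0,0],[0,0,0]],[0.02,[0,0,0],[0,0,0]],[0.02,[0,0,0],[0,0,0]]]'|tail -1;python3 plan.py 553.4 271.3 -9 65
```

```text
opening: 0.0339
opening: 0.0341
t 12.95 pos [552.2 268.   84.2] jawyaw 64.8 open 34.1 q6 -0.80 F [-0.   0.1 -1.5]
turn [-0.2 -0.1  0.1] | shift before turn [93.2  3.7 -0.2] | after turn [93.2  3.5 -0.3]
```

```bash
python3 -m handwheel '[[0.02,[0.02,0.003,-0.001],[0,0,0]],[0.02,[0.03,0,0],[0,0,0]],[0.02,[0.02,0,0],[0,0,0]],[0.02,[0.012,0,0],[0,0,0]],[0.02,[0.006,0,0],[0,0,0]],[0.02,[0,0,0],[0,0,0]],[0.02,[0,0,0],[0,0,0]]]' 40|tail -2;python3 plan.py 553.4 271.3 -9 65
python3 -c "
from h import *
im=ctrl.get_image('side')[:,:,::-1]
cv2.imwrite('pics/x11.png',cv2.resize(im[70:190,220:360],None,fx=4,fy=4,interpolation=cv2.INTER_CUBIC))"
```

```text
contact_force: [-0.1, 0.3, -1.5]
opening: 0.0341
t 13.53 pos [554.  271.6  -2. ] jawyaw 64.8 open 34.1 q6 -0.79 F [-0.1  0.3 -1.5]
turn [-0.2  0.  -0. ] | shift before turn [ 7.  -0.6 -0.4] | after turn [ 7.  -0.6 -0.4]
```

View pics/x11.png

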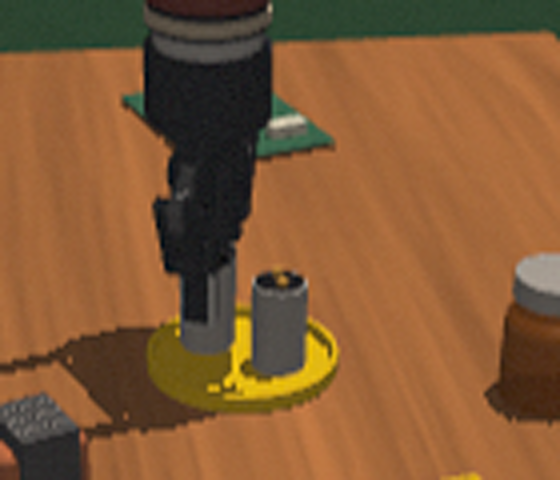

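```bash
python3 -m handwheel '[[0.02,[0.006,0,0],[0,0,0]],[0.02,[0,0,0],[0,0,0]],[0.045,[0,0,0],[0,0,0]],[0.06,[0,0,0],[0,0,0]],[0.07,[0,0,0],[0,0,0]],[0.07,[0,0,0],[0,0,0]],[0.07,[-0.03,0,0],[0,0,0]],[0.07,[-0.04,0,0],[0,0,0]],[0.07,[-0.04,0,0],[0,0,0]],[0.07,[0,0,0],[0,0,0]]]' |tail -2;python3 plan.py 437 115.5 100 112
python3 -c "
from h import *
im=ctrl.get_image('side')[:,:,::-1]
cv2.imwrite('pics/x12.png',cv2.resize(im[100:220,200:340],None,fx=4,fy=4,interpolation=cv2.INTER_CUBIC))"
```

```text
contact_force: [1.7, 0.7, 0.9]
opening: 0.0703
t 14.42 pos [559.3 274.1 111.9] jawyaw 64.8 open 70.3 q6 -0.79 F [1.7 0.7 0.9]
turn [-47.2   0.9  -0.4] | shift before turn [   9.1 -195.7  -43.3] | after turn [  11.9 -101.2 -172.8]
```

View pics/x12.png

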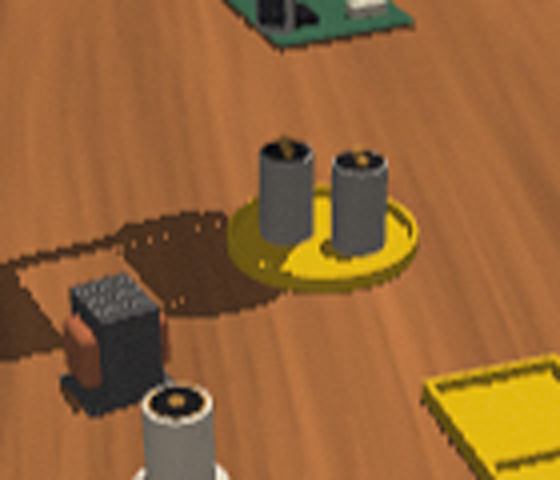

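Both capacitors stand in the dish, clear of each other. Next is the transformer: turn the jaws onto its y faces.

```bash
python3 -m handwheel '[[0.08,[0,0,0],[-6.8,0,0]],[0.08,[0,0,0],[-6.8,0,0]],[0.08,[0,0,0],[-6.8,0,0]],[0.08,[0,0,0],[-6.8,0,0]],[0.08,[0,0,0],[-6.8,0,0]],[0.08,[0,0,0],[-6.8,0,0]],[0.08,[0,0,0],[-6.4,0,0]]]' |tail -1;python3 -m handwheel '[[0.08,[0,-0.014,-0.024],[0,0,0]],[0.08,[0,-0.014,-0.024],[0,0,0]],[0.08,[0,-0.014,-0.024],[0,0,0]],[0.08,[0,-0.014,-0.024],[0,0,0]],[0.08,[0,-0.014,-0.024],[0,0,0]],[0.08,[0,-0.014,-0.024],[0,0,0]],[0.08,[0,-0.014,-0.024],[0,0,0]],[0.08,[0,0,0],[0,0,0]],[0.08,[0,0,0],[0,0,0]]]'|tail -1; python3 plan.py 437 115.5 -14 112
```

```text
opening: 0.0798
opening: 0.0799
t 15.80 pos [433.2 117.4 100.1] jawyaw 111.9 open 79.9 q6 -1.85 F [ 1.   0.4 -0.4]
turn [-0.1 -0.  -0. ] | shift before turn [114.1  -3.2   2.8] | after turn [114.1  -3.2   2.8]
```

```bash
python3 -m handwheel '[[0.08,[0.02,-0.003,0.003],[0,0,0]],[0.08,[0.03,0,0],[0,0,0]],[0.08,[0.03,0,0],[0,0,0]],[0.08,[0.02,0,0],[0,0,0]],[0.08,[0.01,0,0],[0,0,0]],[0.08,[0,0,0],[0,0,0]],[0.08,[0,0,0],[0,0,0]]]' |tail -2;python3 plan.py 437 115.5 -14 112
python3 -c "
from h import *
im=ctrl.get_image('side')[:,:,::-1]
cv2.imwrite('pics/x13.png',cv2.resize(im[110:230,170:310],None,fx=4,fy=4,interpolation=cv2.INTER_CUBIC))"
```

```text
contact_force: [0.6, -1.0, 0.2]
opening: 0.0802
t 16.38 pos [438.5 116.8  -8.8] jawyaw 112.0 open 80.2 q6 -1.86 F [ 0.6 -1.   0.2]
turn [ 0. -0. -0.] | shift before turn [ 5.2 -0.7 -1.9] | after turn [ 5.2 -0.7 -1.9]
```

View pics/x13.png

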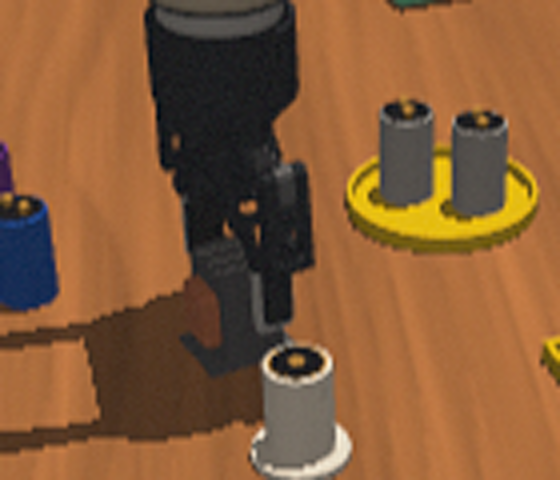

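Good, the fingers straddle the steel faces. Close with more force.

```bash
python3 -m handwheel '[[0.08,[0.004,0,-0.002],[0,0,0]],[0.03,[0,0,0],[0,0,0]],[0.03,[0,0,0],[0,0,0]],[0.03,[0,0,0],[0,0,0]],[0.03,[0,0,0],[0,0,0]],[0.03,[0,0,0],[0,0,0]],[0.03,[0,0,0],[0,0,0]]]' 80|tail -2;python3 plan.py 585 -266.5 70 118.5
python3 -m handwheel '[[0.03,[-0.01,0,0],[0,0,0]],[0.03,[-0.025,0,0],[0,0,0]],[0.03,[-0.03,0,0],[0,0,0]],[0.03,[-0.03,0,0],[0,0,0]],[0.03,[0,0,0],[-6.5,0,0]],[0.03,[0,0,0],[0,0,0]]]' |tail -2
python3 plan.py 585 -266.5 70 118.5
```

```text
contact_force: [-1.2, 0.5, 6.3]
opening: 0.043
t 17.02 pos [437.2 115.9 -11.9] jawyaw 112.0 open 43.0 q6 -1.86 F [-1.2  0.5  6.3]
turn [-6.5  0.1  0. ] | shift before turn [ -81.8 -409.9   -6.1] | after turn [ -81.9 -406.5  -52.6]
contact_force: [-1.0, -0.4, -4.0]
opening: 0.0431
t 17.52 pos [437.1 115.6  83.9] jawyaw 118.6 open 43.1 q6 -1.98 F [-1.  -0.4 -4. ]
turn [0.1 0.1 0.1] | shift before turn [  14.3 -406.3  -53.2] | after turn [  13.9 -406.4  -52.4]
```

```bash
python3 -m handwheel '[[0.03,[0,-0.015,-0.002],[0,0,0]],[0.03,[0,-0.025,-0.003],[0,0,0]],[0.03,[0,-0.033,-0.004],[0,0,0]],[0.03,[0,-0.033,-0.004],[0,0,0]],[0.03,[0,-0.033,-0.004],[0,0,0]],[0.03,[0,-0.033,-0.004],[0,0,0]],[0.03,[0,-0.033,-0.004],[0,0,0]],[0.03,[0,-0.033,-0.004],[0,0,0]],[0.03,[0,-0.033,-0.004],[0,0,0]],[0.03,[0,-0.033,-0.004],[0,0,0]]]' |tail -1;python3 -m handwheel '[[0.03,[0,-0.033,-0.004],[0,0,0]],[0.03,[0,-0.03,-0.004],[0,0,0]],[0.03,[0,-0.025,-0.004],[0,0,0]],[0.03,[0,-0.014,-0.003],[0,0,0]],[0.03,[0,0,0],[0,0,0]],[0.03,[0,0,0],[0,0,0]],[0.03,[0,0,0],[0,0,0]]]' |tail -1
python3 plan.py 585 -266.5 -7 118.5
```

```text
opening: 0.0429
opening: 0.0434
t 18.93 pos [ 583.1 -264.3   80.5] jawyaw 118.5 open 43.4 q6 -2.61 F [-1.4 -0.2 -3.5]
turn [-0.  -0.1 -0.2] | shift before turn [87.5 -3.1  0.8] | after turn [87.5 -2.8  0.6]
```

```bash
python3 -m handwheel '[[0.03,[0.02,-0.003,0.001],[0,0,0]],[0.03,[0.03,0,0],[0,0,0]],[0.03,[0.02,0,0],[0,0,0]],[0.03,[0.01,0,0],[0,0,0]],[0.03,[0.004,0,0],[0,0,0]],[0.03,[0,0,0],[0,0,0]],[0.03,[0,0,0],[0,0,0]]]'|tail -2;python3 plan.py 585 -266.5 -7 118.5
python3 -c "
from h import *
im=ctrl.get_image('side')[:,:,::-1]
cv2.imwrite('pics/x14.png',cv2.resize(im[230:370,250:420],None,fx=3.5,fy=3.5,interpolation=cv2.INTER_CUBIC))"
```

```text
contact_force: [-0.5, -1.3, -3.9]
opening: 0.0434
t 19.52 pos [ 5.875e+02 -2.681e+02 -5.000e-01] jawyaw 118.5 open 43.4 q6 -2.61 F [-0.5 -1.3 -3.9]
turn [0.  0.1 0.1] | shift before turn [ 6.5  2.6 -1.4] | after turn [ 6.5  2.6 -1.4]
```

View pics/x14.png

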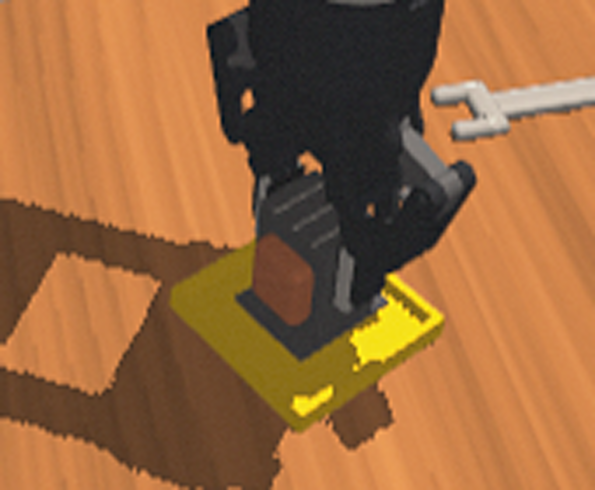

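```bash
python3 -m handwheel '[[0.03,[0.006,0.002,-0.001],[0,0,0]],[0.03,[0,0,0],[0,0,0]],[0.03,[0,0,0],[0,0,0]]]'|tail -2;python3 plan.py 585 -266.5 -7 118.5
```

```text
contact_force: [0.9, 0.2, -4.4]
opening: 0.0429
t 19.82 pos [ 584.7 -266.7   -7.7] jawyaw 118.5 open 42.9 q6 -2.61 F [ 0.9  0.2 -4.4]
turn [-0.  0.  0.] | shift before turn [-0.7  0.1  0.4] | after turn [-0.7  0.1  0.4]
```

```bash
python3 -m handwheel '[[0.03,[0.001,0,0],[0,0,0]],[0.03,[0,0,0],[0,0,0]],[0.03,[0,0,0],[0,0,0]]]'|tail -2;python3 -m handwheel '[[0.05,[0,0,0],[0,0,0]],[0.065,[0,0,0],[0,0,0]],[0.075,[0,0,0],[0,0,0]],[0.08,[0,0,0],[0,0,0]],[0.08,[-0.03,0,0],[0,0,0]],[0.08,[-0.04,0,0],[0,0,0]],[0.08,[-0.04,0,0],[0,0,0]],[0.08,[0,0,0],[0,0,0]]]'|tail -2
python3 plan.py 391 -244.5 100 11.5;python3 plan.py 391 -244.5 100 101
python3 -c "
from h import *
im=ctrl.get_image('side')[:,:,::-1]
cv2.imwrite('pics/x15.png',cv2.resize(im[200:370,170:400],None,fx=3,fy=3,interpolation=cv2.INTER_CUBIC))"
```

```text
contact_force: [-3.0, 2.4, 3.3]
opening: 0.0431
contact_force: [1.0, -0.6, 1.9]
opening: 0.0802
t 20.73 pos [ 590.4 -270.1  112. ] jawyaw 118.5 open 80.2 q6 -2.61 F [ 1.  -0.6  1.9]
turn [-73.   -0.1   1. ] | shift before turn [   8.9  117.8 -163.1] | after turn [ 12.  190.3  64.8]
t 20.73 pos [ 590.4 -270.1  112. ] jawyaw 118.5 open 80.2 q6 -2.61 F [ 1.  -0.6  1.9]
turn [17.5  0.6  0.8] | shift before turn [   8.9  117.8 -163.1] | after turn [  12.    63.1 -190.8]
```

View pics/x15.png

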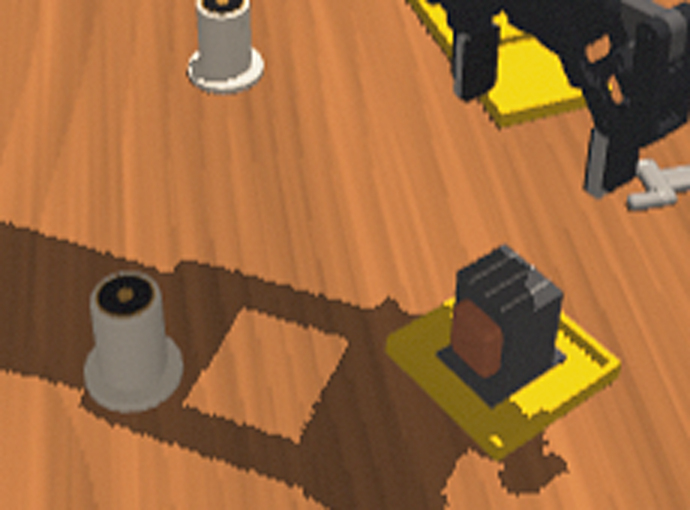

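The transformer stands in the square tray. Now the lampholders: I turn the jaws along the long tray's x (yaw 11.5°), going the way that keeps joint 6 in range.

```bash
python3 -m handwheel '[[0.07,[0,0,0],[7,0,0]],[0.07,[0,0,0],[7,0,0]],[0.07,[0,0,0],[7,0,0]],[0.07,[0,0,0],[7,0,0]],[0.07,[0,0,0],[7,0,0]],[0.07,[0,0,0],[7,0,0]],[0.07,[0,0,0],[7,0,0]],[0.07,[0,0,0],[7,0,0]],[0.07,[0,0,0],[7,0,0]],[0.07,[0,0,0],[7,0,0]]]' |tail -1; python3 -m handwheel '[[0.07,[0,0,0],[7,0,0]],[0.07,[0,0,0],[7,0,0]],[0.07,[0,0,0],[7,0,0]],[0.07,[0,0,0],[7,0,0]],[0.07,[0,0,0],[7,0,0]],[0.07,[0,0,0],[2,0,0]],[0.07,[0,0,0],[0,0,0]]]' |tail -1;python3 plan.py 391 -244.5 100 11.5
```

```text
opening: 0.0701
opening: 0.07
t 22.20 pos [ 584.2 -266.5   99.6] jawyaw 11.5 open 70.0 q6 -0.74 F [ 0.2 -0.1 -0.7]
turn [-0.  -0.1  0.1] | shift before turn [  -0. -185.  -60.] | after turn [  -0.4 -184.9  -60. ]
```

```bash
python3 -m handwheel '[[0.07,[0,-0.023,-0.0075],[0,0,0]],[0.07,[0,-0.03,-0.01],[0,0,0]],[0.07,[0,-0.03,-0.01],[0,0,0]],[0.07,[0,-0.03,-0.01],[0,0,0]],[0.07,[0,-0.03,-0.01],[0,0,0]],[0.07,[0,-0.025,-0.0075],[0,0,0]],[0.07,[0,-0.017,-0.005],[0,0,0]],[0.07,[0,0,0],[0,0,0]],[0.07,[0,0,0],[0,0,0]]]' |tail -1; python3 plan.py 391 -244.5 -12 11.5
```

```text
opening: 0.07
t 22.95 pos [ 391.2 -244.8  100.7] jawyaw 11.5 open 70.0 q6 -0.92 F [ 0.2 -1.1 -0.3]
turn [-0.  0. -0.] | shift before turn [112.7  -0.2  -0.4] | after turn [ 1.127e+02 -1.000e-01 -4.000e-01]
```

```bash
python3 -m handwheel '[[0.07,[0.02,0,0],[0,0,0]],[0.07,[0.03,0,0],[0,0,0]],[0.07,[0.03,0,0],[0,0,0]],[0.07,[0.02,0,0],[0,0,0]],[0.07,[0.009,0,0],[0,0,0]],[0.07,[0,0,0],[0,0,0]],[0.07,[0,0,0],[0,0,0]]]' |tail -2; python3 plan.py 391 -244.5 -12 11.5
python3 -c "
from h import *
im=ctrl.get_image('side')[:,:,::-1]
cv2.imwrite('pics/x16.png',cv2.resize(im[200:350,130:310],None,fx=3.3,fy=3.3,interpolation=cv2.INTER_CUBIC))"
```

```text
contact_force: [0.5, 0.1, 1.2]
opening: 0.0698
t 23.53 pos [ 392.3 -245.1   -7.6] jawyaw 11.5 open 69.8 q6 -0.92 F [0.5 0.1 1.2]
turn [ 0. -0. -0.] | shift before turn [ 4.4 -1.2 -0.9] | after turn [ 4.4 -1.2 -0.9]
```

View pics/x16.png

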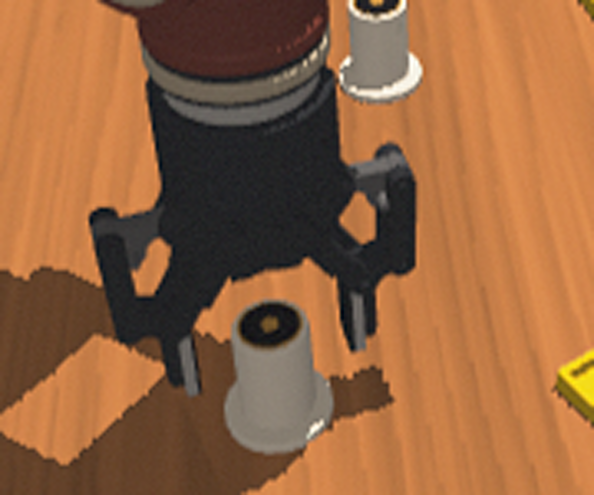

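```bash
python3 -m handwheel '[[0.07,[0.002,0,0],[0,0,0]],[0.02,[0,0,0],[0,0,0]],[0.02,[0,0,0],[0,0,0]],[0.02,[0,0,0],[0,0,0]],[0.02,[0,0,0],[0,0,0]],[0.02,[0,0,0],[0,0,0]],[0.02,[0,0,0],[0,0,0]]]' 50|tail -2; python3 plan.py 391 -244.5 -12 11.5
python3 -m handwheel '[[0.02,[-0.01,0,0],[0,0,0]],[0.02,[-0.025,0,0],[0,0,0]],[0.02,[-0.03,0,0],[0,0,0]],[0.02,[-0.03,0,0],[0,0,0]],[0.02,[0,0,0],[0,0,0]]]' |tail -2;python3 plan.py 666.2 -25.4 90 11.5
```

```text
contact_force: [-0.5, 0.0, 6.3]
opening: 0.035
t 24.17 pos [ 392.3 -245.5   -8.8] jawyaw 11.5 open 35.0 q6 -0.92 F [-0.5  0.   6.3]
turn [ 0.   0.1 -0.1] | shift before turn [ 3.2 -1.1 -1.3] | after turn [ 3.2 -1.1 -1.3]
contact_force: [1.0, -0.7, 0.5]
opening: 0.0351
t 24.58 pos [ 394.7 -247.6   91.9] jawyaw 11.5 open 35.1 q6 -0.92 F [ 1.  -0.7  0.5]
turn [ 0.   0.5 -0.4] | shift before turn [   2.5  310.4 -163.6] | after turn [   1.9  310.4 -163.6]
```

```bash
python3 -m handwheel '[[0.02,[0,0.015,-0.008],[0,0,0]],[0.02,[0,0.025,-0.013],[0,0,0]],[0.02,[0,0.03,-0.016],[0,0,0]],[0.02,[0,0.03,-0.016],[0,0,0]],[0.02,[0,0.03,-0.016],[0,0,0]],[0.02,[0,0.03,-0.016],[0,0,0]],[0.02,[0,0.03,-0.016],[0,0,0]],[0.02,[0,0.03,-0.016],[0,0,0]],[0.02,[0,0.03,-0.016],[0,0,0]],[0.02,[0,0.03,-0.016],[0,0,0]]]' |tail -1;python3 -m handwheel '[[0.02,[0,0.02,-0.01],[0,0,0]],[0.02,[0,0.01,-0.005],[0,0,0]],[0.02,[0,0,0],[0,0,0]],[0.02,[0,0,0],[0,0,0]],[0.02,[0,0,0],[0,0,0]]]' |tail -1;python3 plan.py 666.2 -25.4 -4.5 11.5
```

```text
opening: 0.0349
opening: 0.0344
t 25.83 pos [661.4 -23.2  84.4] jawyaw 11.5 open 34.4 q6 -0.35 F [-0.2 -0.6 -0.8]
turn [-0.  -0.   0.1] | shift before turn [88.9  4.5  3.2] | after turn [88.9  4.3  3.2]
```

```bash
python3 -m handwheel '[[0.02,[0.02,0.003,0.002],[0,0,0]],[0.02,[0.03,0,0],[0,0,0]],[0.02,[0.02,0,0],[0,0,0]],[0.02,[0.008,0,0],[0,0,0]],[0.02,[0.004,0,0],[0,0,0]],[0.02,[0,0,0],[0,0,0]],[0.02,[0,0,0],[0,0,0]]]'|tail -2;python3 plan.py 666.2 -25.4 -4.5 11.5
python3 -c "
from h import *
im=ctrl.get_image('side')[:,:,::-1]
cv2.imwrite('pics/x17.png',cv2.resize(im[130:270,260:420],None,fx=3.5,fy=3.5,interpolation=cv2.INTER_CUBIC))"
```

```text
contact_force: [0.3, -0.4, -1.1]
opening: 0.0349
t 26.42 pos [666.8 -24.3   4.7] jawyaw 11.5 open 34.9 q6 -0.35 F [ 0.3 -0.4 -1.1]
turn [-0.   0.  -0.1] | shift before turn [ 9.2 -0.8  0.9] | after turn [ 9.2 -0.8  1. ]
```

View pics/x17.png

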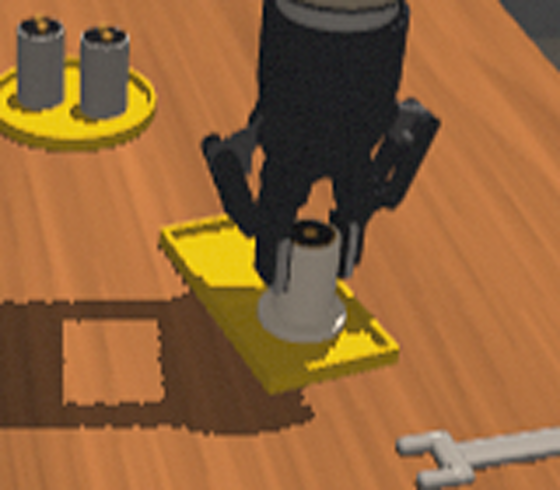

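```bash
python3 -m handwheel '[[0.02,[0.005,-0.001,0.001],[0,0,0]],[0.02,[0.003,0,0],[0,0,0]],[0.02,[0,0,0],[0,0,0]],[0.02,[0,0,0],[0,0,0]]]'|tail -2;python3 plan.py 666.2 -25.4 -4.5 11.5; python3 -m handwheel '[[0.02,[0.001,0,0],[0,0,0]],[0.02,[0,0,0],[0,0,0]],[0.02,[0,0,0],[0,0,0]]]'|tail -2
```

```text
contact_force: [-0.2, -1.1, -0.7]
opening: 0.0349
t 26.80 pos [665.3 -24.9  -4.7] jawyaw 11.5 open 34.9 q6 -0.35 F [-0.2 -1.1 -0.7]
turn [ 0.  0. -0.] | shift before turn [-0.2  0.8  0.6] | after turn [-0.2  0.8  0.6]
contact_force: [-2.9, 0.6, 5.4]
opening: 0.0344
```

Landed. Release, rise and go for the second lampholder.

```bash
python3 -m handwheel '[[0.045,[0,0,0],[0,0,0]],[0.06,[0,0,0],[0,0,0]],[0.07,[0,0,0],[0,0,0]],[0.07,[0,0,0],[0,0,0]],[0.07,[-0.03,0,0],[0,0,0]],[0.07,[-0.04,0,0],[0,0,0]],[0.07,[-0.04,0,0],[0,0,0]],[0.07,[0,0,0],[0,0,0]]]'|tail -1
python3 plan.py 462 11.5 100 11.5
python3 -c "
from h import *
im=ctrl.get_image('side')[:,:,::-1]
cv2.imwrite('pics/x18.png',cv2.resize(im[130:270,220:420],None,fx=3.5,fy=3.5,interpolation=cv2.INTER_CUBIC))"
```

```text
opening: 0.0701
t 27.72 pos [671.3 -25.8 115. ] jawyaw 11.5 open 70.1 q6 -0.35 F [ 2.  -1.1  2.3]
turn [ 0.   0.3 -0.9] | shift before turn [  11.5 -197.9  -78.3] | after turn [  15.  -197.7  -78.2]
```

View pics/x18.png

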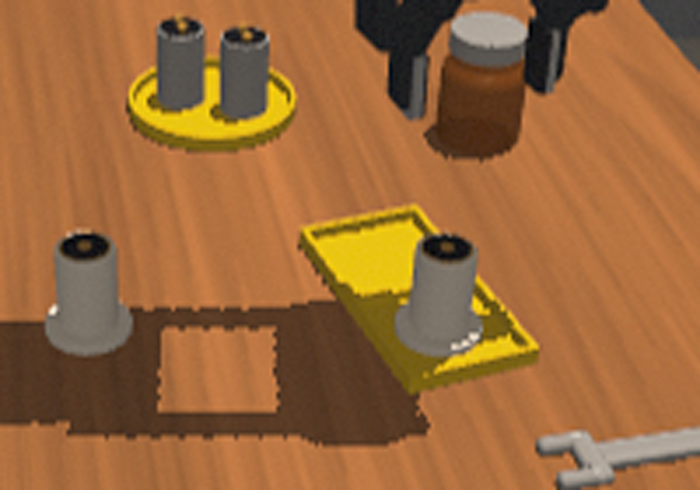

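```bash
python3 -m handwheel '[[0.07,[0,-0.023,-0.01],[0,0,0]],[0.07,[0,-0.03,-0.012],[0,0,0]],[0.07,[0,-0.03,-0.012],[0,0,0]],[0.07,[0,-0.03,-0.012],[0,0,0]],[0.07,[0,-0.03,-0.012],[0,0,0]],[0.07,[0,-0.03,-0.012],[0,0,0]],[0.07,[0,-0.02,-0.006],[0,0,0]],[0.07,[0,0,0],[0,0,0]],[0.07,[0,0,0],[0,0,0]]]' |tail -1; python3 plan.py 462 11.5 -9 11.5
```

```text
opening: 0.07
t 28.52 pos [460.1  11.2 103.3] jawyaw 11.5 open 70.0 q6 -0.34 F [ 0.2 -0.  -0.6]
turn [ 0. -0.  0.] | shift before turn [1.123e+02 2.000e+00 1.000e-01] | after turn [1.123e+02 1.900e+00 1.000e-01]
```

```bash
python3 -m handwheel '[[0.07,[0.02,0.001,0],[0,0,0]],[0.07,[0.03,0,0],[0,0,0]],[0.07,[0.03,0,0],[0,0,0]],[0.07,[0.02,0,0],[0,0,0]],[0.07,[0.01,0,0],[0,0,0]],[0.07,[0,0,0],[0,0,0]],[0.07,[0,0,0],[0,0,0]]]' |tail -2; python3 plan.py 462 11.5 -9 11.5
python3 -m handwheel '[[0.02,[0,0,0],[0,0,0]],[0.02,[0,0,0],[0,0,0]],[0.02,[0,0,0],[0,0,0]],[0.02,[0,0,0],[0,0,0]],[0.02,[0,0,0],[0,0,0]],[0.02,[0,0,0],[0,0,0]]]' 50|tail -2; python3 plan.py 462 11.5 -9 11.5
python3 -c "
from h import *
im=ctrl.get_image('side')[:,:,::-1]
cv2.imwrite('pics/x19.png',cv2.resize(im[130:270,170:330],None,fx=3.5,fy=3.5,interpolation=cv2.INTER_CUBIC))"
```

```text
contact_force: [0.5, 0.2, 0.5]
opening: 0.07
t 29.10 pos [462.6  11.1  -5.8] jawyaw 11.5 open 70.0 q6 -0.34 F [0.5 0.2 0.5]
turn [-0. -0.  0.] | shift before turn [ 3.2 -0.5 -0.5] | after turn [ 3.2 -0.5 -0.5]
contact_force: [0.4, -0.5, 5.0]
opening: 0.0348
t 29.60 pos [463.8  11.   -3.9] jawyaw 11.5 open 34.8 q6 -0.34 F [ 0.4 -0.5  5. ]
turn [ 0.   0.1 -0.2] | shift before turn [ 5.1 -1.7 -0.9] | after turn [ 5.1 -1.7 -0.9]
```

View pics/x19.png

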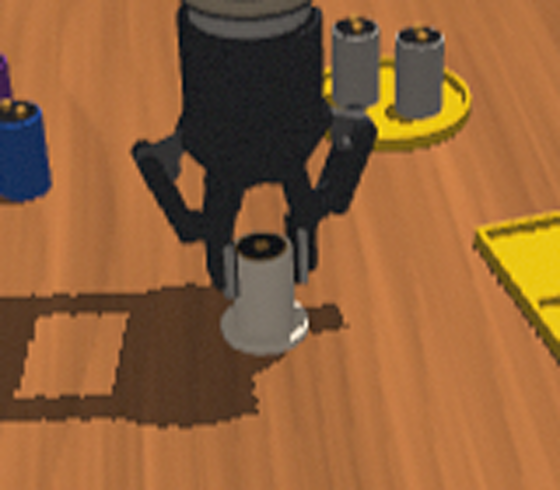

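```bash
python3 -m handwheel '[[0.02,[-0.01,0,0],[0,0,0]],[0.02,[-0.025,0,0],[0,0,0]],[0.02,[-0.03,0,0],[0,0,0]],[0.02,[-0.015,0.012,0],[0,0,0]],[0.02,[0,0.025,0],[0,0,0]],[0.02,[0,0.03,0],[0,0,0]],[0.02,[0,0.03,0],[0,0,0]],[0.02,[0,0.03,0],[0,0,0]],[0.02,[0,0.03,0],[0,0,0]],[0.02,[0,0.022,0],[0,0,0]]]' |tail -1;python3 -m handwheel '[[0.02,[0,0.011,0],[0,0,0]],[0.02,[0,0,0],[0,0,0]],[0.02,[0,0,0],[0,0,0]],[0.02,[0,0,0],[0,0,0]]]' |tail -1; python3 plan.py 650.6 51 0 11.5
```

```text
opening: 0.0344
opening: 0.0345
t 30.82 pos [646.9  49.1  73.7] jawyaw 11.5 open 34.5 q6 -0.24 F [-0.3  0.8 -0.7]
turn [ 0.  -0.   0.1] | shift before turn [73.7  4.1 -1.1] | after turn [73.7  4.  -1.1]
```

```bash
python3 -m handwheel '[[0.02,[0.02,0.003,-0.001],[0,0,0]],[0.02,[0.025,0,0],[0,0,0]],[0.02,[0.015,0,0],[0,0,0]],[0.02,[0.006,0,0],[0,0,0]],[0.02,[0,0,0],[0,0,0]],[0.02,[0,0,0],[0,0,0]]]'|tail -2;python3 plan.py 650.6 51 0 11.5
python3 -c "
from h import *
im=ctrl.get_image('side')[:,:,::-1]
cv2.imwrite('pics/x20.png',cv2.resize(im[130:270,260:420],None,fx=3.5,fy=3.5,interpolation=cv2.INTER_CUBIC))"
```

```text
contact_force: [0.4, 0.3, -1.1]
opening: 0.0345
t 31.32 pos [650.6  50.6   8.4] jawyaw 11.5 open 34.5 q6 -0.24 F [ 0.4  0.3 -1.1]
turn [-0. -0.  0.] | shift before turn [ 8.4  0.1 -0.4] | after turn [ 8.4  0.1 -0.4]
```

View pics/x20.png

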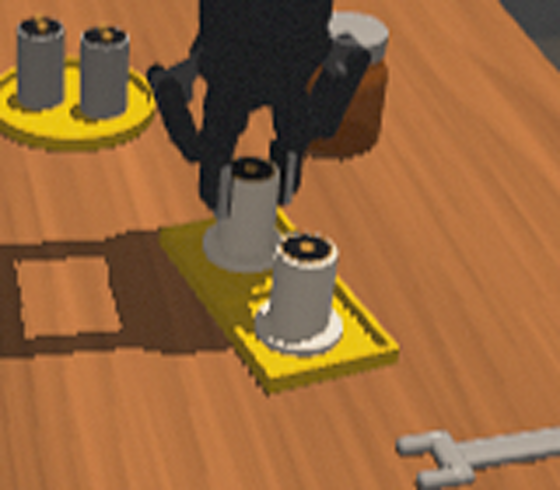

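```bash
python3 -m handwheel '[[0.02,[0.005,0,0],[0,0,0]],[0.02,[0.002,0,0],[0,0,0]],[0.02,[0,0,0],[0,0,0]],[0.02,[0,0,0],[0,0,0]]]'|tail -2;python3 plan.py 650.6 51 0 11.5; python3 -m handwheel '[[0.02,[0.001,0,0],[0,0,0]],[0.02,[0,0,0],[0,0,0]],[0.02,[0,0,0],[0,0,0]]]'|tail -2
```

```text
contact_force: [-0.5, -0.9, -1.0]
opening: 0.0346
t 31.70 pos [650.9  50.7   1.3] jawyaw 11.5 open 34.6 q6 -0.24 F [-0.5 -0.9 -1. ]
turn [ 0.  0. -0.] | shift before turn [ 1.3 -0.2 -0.3] | after turn [ 1.3 -0.2 -0.3]
contact_force: [0.4, 0.4, -0.4]
opening: 0.0345
```

```bash
python3 -m handwheel '[[0.02,[0.001,0,0],[0,0,0]],[0.02,[0,0,0],[0,0,0]],[0.02,[0,0,0],[0,0,0]]]'|tail -2; python3 -m handwheel '[[0.045,[0,0,0],[0,0,0]],[0.06,[0,0,0],[0,0,0]],[0.07,[0,0,0],[0,0,0]],[0.07,[0,0,0],[0,0,0]],[0.07,[-0.03,0,0],[0,0,0]],[0.07,[-0.04,0,0],[0,0,0]],[0.07,[-0.04,0,0],[0,0,0]],[0.07,[-0.03,-0.02,0],[0,0,0]]]'|tail -1
python3 -m handwheel '[[0.07,[0,-0.04,0],[0,0,0]],[0.07,[0,-0.04,0],[0,0,0]],[0.07,[0,-0.04,0],[0,0,0]],[0.07,[0,-0.04,0],[0,0,0]],[0.07,[0,-0.04,0],[0,0,0]],[0.07,[0,-0.03,0],[0,0,0]],[0.07,[0,0,0],[0,0,0]],[0.07,[0,0,0],[0,0,0]]]' |tail -3
python3 -c "
from h import *
for n in('top','side'): cv2.imwrite(f'pics/{n}9.png',ctrl.get_image(n)[:,:,::-1])"
```

```text
contact_force: [-3.4, 0.3, 6.6]
opening: 0.0345
opening: 0.0698
tool_rot: [1.061, 1.295, -1.06]
contact_force: [0.5, 0.2, 1.6]
opening: 0.0702
```

View pics/top9.png

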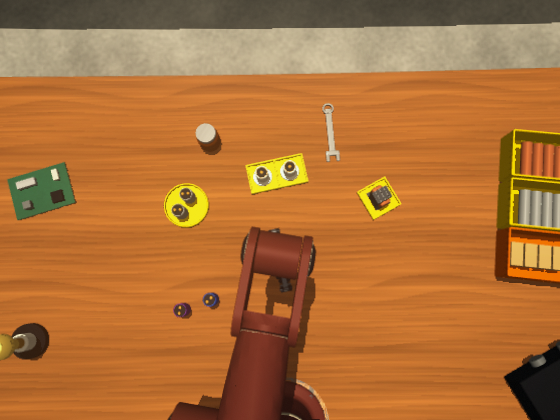

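View pics/side9.png

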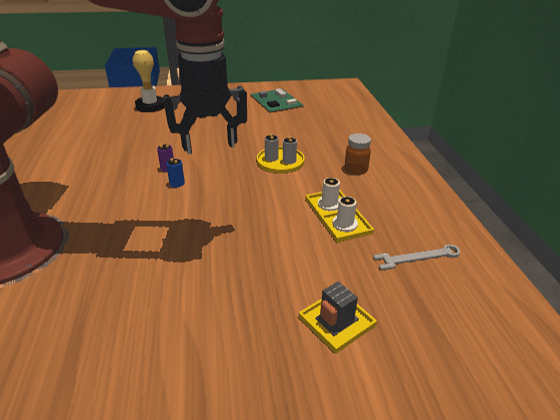

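```bash
python3 -c "
from h import *
a=cv2.imread('pics/top9.png')
cv2.imwrite('pics/x21.png',cv2.resize(a[145:235,155:415],None,fx=3,fy=3,interpolation=cv2.INTER_CUBIC))"
```

```text
(no output)
```

View pics/x21.png

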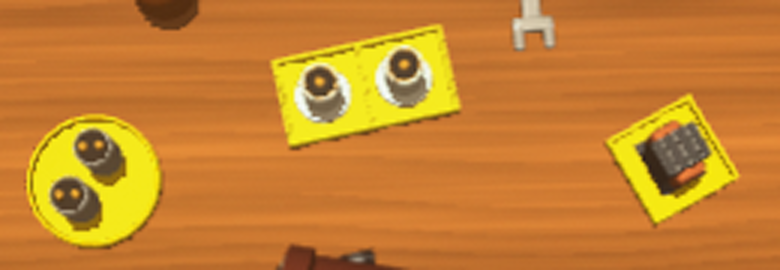

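```bash
python3 -c "
from h import *
def f(u,z): return toplane('top',(155+u[0]/3,145+u[1]/3),z)[0]*1000
def loc(p,c,yaw):
    a=np.radians(yaw);d=p-np.array(c);return np.round([d@[np.cos(a),np.sin(a)],d@[-np.sin(a),np.cos(a)]],1)
for u in[(93,145),(71,194)]: print('cap r',np.linalg.norm(f(u,.062)-[573,262]).round(1))
for u in[(320,80),(404,63)]: print('lamp',loc(f(u,.062),(658.4,12.8),11.5))
for u in[(324,96),(406,82)]: print('lamp flange',loc(f(u,.007),(658.4,12.8),11.5))
print('trafo',loc(f((683,146),.062),(585.4,-266.3),28.5))
T=ctrl.get_image('top');S=ctrl.get_image('side')
for i in('jar','wrench'):
  for n in('top','side'):
    for r in ctrl.tip_of(i,n)[:2]: print(i,n,np.round(r['score'],2),np.round(r['centre'],1))
ctrl.finish_job()"
```

```text
cap r 24.5
cap r 22.9
lamp [ 0.5 38.8]
lamp [ -0.4 -37.5]
lamp flange [-1.8 38.5]
lamp flange [ -5.2 -38.5]
trafo [ 0.1 -2.1]
jar top 0.72 [144.  210.1]
jar top 0.2 [172.7 263.5]
jar side 0.57 [167.1 355.3]
wrench top 0.73 [132.1 330.5]
wrench side 0.83 [254.4 418.5]
the job is handed in; nothing more can be done
```

All five parts were sorted upright into their trays, and I handed the job in at about 34 s of the 104 s allowed. The hand-in gives no verdict, so success rests on my own last checks below.

| Part | Measured in the last picture | Allowed |
|---|---|---|
| Capacitors | 24.5 and 22.9 mm from the dish centre | under 43 mm |
| Lampholders (mouth) | up to 1.5 mm from the bay centres | 14 mm |
| Lampholders (foot) | up to 5.2 mm from the bay centres (less exact) | 14 mm |
| Transformer | about 2 mm from the tray centre | 21 mm |

- **Standing:** The last pictures showed every part upright in its tray, and the gripper was clear of everything. I did not measure tilt or height as numbers.
- **Not moved:** The jar and the wrench look unmoved within detection noise. I left the blue and purple cans where they were.

- **Tool reading off:** The fingertips are really about 37 mm behind the TCP position the robot reports. I missed the first grasp because of it, closing just above the can and moving nothing. I measured the offset with both cameras and allowed for it after that.
- **Typing slip:** I typed my very first row in mm when the unit is metres. It was clipped to one 42 mm step in free air and did no harm.

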